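# Dock an adapter plate and pull-test its catches

### The arm

A 7-joint arm with a two-finger parallel gripper is mounted at the origin on the work surface. World frame = base frame: x ahead of the robot, y to its left, z up, the work surface at z = 0. Lengths are in m, angles in rad, forces in N, time in s.
With the tool pointing down it reaches from about 0.4 to 0.85 m from the base axis. Payload 6.9 kg.
Tool frame: the origin (TCP) lies midway between the tips of the shut fingers; the grasp point (between the pads) lies 19 mm behind it; z points along the fingers, y is the line along which they close (so a half turn about z gives the same grasp; the last joint's range is limited). The gripper opens to 85 mm and grips with 20 to 120 N. Pads are 22 mm wide; open, the fingers measure 114 mm over their backs; the gripper's body (76 mm by 85 mm) begins 54 mm behind the grasp point. The pads swing forward as they close: fully open they stand 13 mm farther back than shut.
Start: joints at [-1.216, 0.507, -0.238, 1.5, 0.126, 1.149, -0.155], TCP at [0.154, 0.606, 0.231] pointing down, gripper open.
Joint ranges: [-3.08, 3.08], [-0.24, 2.05], [-1.43, 1.35], [0, 2.5], [-1.52, 4.66], [0.17, 1.96], [-2.89, 2.89]. Speed limits (rad/s): [2.39, 2.39, 3.14, 3.14, 3.14, 3.14, 3.14].

### API

Orientations are given as a unit quaternion [w, x, y, z].
In Python, from rig import r gives the robot as it stands.
- The arm moves only by the shell command python3 -m crank 'ROWS' [OPENING] [FORCE]. ROWS is JSON, a list that holds one entry, the list of rows, each a list of 6 numbers: the shift along the world's x, y, z normalised to -1 to 1, where 1 is 0.3 m, then the turn, a rotation vector about the world's x, y, z normalised to -1 to 1, where 1 is 30 degrees. In form: [[[tx, ty, tz, ax, ay, az], ...]]. A call has 1 to 12 rows; each row shifts and turns the commanded pose from where the row before left it; what a row does not reach is not made up. A row lasts 1/10 s, in which the tool goes at most 50 mm and 8.59 degrees, less where a joint would pass 70% of its speed; a pose out of reach is approached as far as the arm can. A call with a number of a shift or a turn outside -1 to 1 is refused whole. A call with a gripper value outside its range is refused whole. OPENING is the opening, from 0 (shut) to 1 (fully open), set as the call begins (- or left out, the last holds). The fingers move at their own pace and stop on an object; FORCE is the grip in N (left out, the last holds). Time passes only in rows, so rows that do not move let the fingers close. It gives the time, the measured TCP pose, the force, the opening and the grip force at its end, in the units of the state.
- r.state(): the state, without advancing time (a new reading comes with each control period).
- r.camera(name): name is "scene" or "side" or "wrist"; returns a dict with "pixels" (384x512x3 uint8, red, green, blue), "fov_y" (degrees; the focal length in pixels is half the picture's height over the tangent of half this angle, whatever the lens; pixels are square), "cx", "cy" (the principal point, pixels), "extrinsics" (4x4, takes a point from camera to world coordinates); the wrist camera has in their place "mount" (4x4, takes a point from camera to tool coordinates, whose origin is the TCP and whose axes are the flange's). Camera axes: x right, y up, looking along -z (the intrinsics and any distortion apply to the point x, -y, -z); pixel columns grow to the right and rows downward; lengths in m; the calibration is good to about 2 mm. A picture is of the moment at which its call begins: read the wrist's pose just before it. There is no depth.
- r.job_done(): hands the job in; it is judged then, once.
The state is a dict: "t": time; "q": joint angles; "joint_vel": joint speeds; "effort": joint torques, N m; "ee_pos": TCP position; "orientation": TCP orientation; "contact_force": force on the tool from outside, world axes, zero at the start; "ft_torque": the same for the moment, N m; "opening": finger opening in m; "gripper_force": force on a finger pad.
Only numpy, scipy, OpenCV 4.12 (cv2) and the standard library are available. Lean on these libraries where they do the work, as an engineer would, in place of code of your own. Each camera call takes 0.05 s, during which the arm holds its last target. There are 200 camera calls.

### The job

Thread the aluminium adapter plate with the orange grip over the two dowels of the blue bench dock (either way round) and press it down until both roller catches snap over its ends and it sits flat on the bed. Then prove that it holds: pull straight up on the grip with rising force until the catches carry about 15 N on top of the plate's weight, never more than 20 N, hold that pull for about a second, ease off and let go, leaving the plate fully seated. Do not disturb the yellow meter, the jar or the screwdriver.

Things in the scene. Friction and masses are not known exactly. Their poses are not given: they have to be found in the camera images.
- plate_grip (a point): Centre of the loose adapter plate's orange grip: an upright block 50 long (x), 14 thick (y), 50 mm tall, on the middle of an aluminium plate 130 long (x), 60 wide, 8 mm thick. This point is half-way up the grip, 33 mm above the plate's underside (grip top 58 mm). z up; starts flat on the bench. Mass 0.2 to 0.42 kg.
- hole (a point): Top centre of one of the plate's two round 12 mm through holes, on the plate's x axis 42 mm either side of its middle, 8 mm above its underside. The two ends are alike. The end faces slope at 30 deg from vertical, leaving the underside about 121 mm long.
- seat (a point): Centre of the top face of the dock's dark grey bed (205 x 94 mm, on a blue base 215 x 110 mm), half-way between the dowels, about 40 mm above the bench; x runs along the dowel line, z up. Seated, the plate's underside lies on this face.
- dowel_tip (a point): Tip of one of two upright steel dowels, 10 mm in diameter, 30 mm tall with coned tips (last 5 mm), on the bed's x axis 42 mm either side of the seat.
- roller_mid (a point): Middle of one of two brass catch rollers (14 mm diameter, along y), 68.5 mm out along x at each end and 14 mm above the bed, yielding outward along x against a spring. The plate's end pushes it aside and it snaps over the upper edge: both together resist with 8 to 17 N from when the plate's underside is about 13 mm above the bed. Seated, it breaks out at about 22 to 30 N. Blocks behind reach 26 mm.
- bed (a joint): Vertical travel in m of the dark grey bed on its stiff springs: 0 with nothing on it, positive up, range -0.006 to 0.008, 8 N per mm (so 0.0019 means that the bed itself is being pulled up with 15 N beyond the plate's weight). The resting plate lowers it by 0.2 to 0.6 mm.
- meter_mid (a point): Centre of a yellow hand-held meter lying flat, 130 x 70 x 30 mm (plus a dial of 10 mm on top). Bystander: leave alone.
- jar_mid (a point): Centre of a small upright jar with blue cap, 54 mm in diameter, 70 mm tall. Bystander: leave alone.
- driver_grip (a point): Handle of a red screwdriver, 180 mm long, lying on the bench between dock and plate, blade along x. Bystander: leave alone.

How it is judged:
On the way, in this order (a step that is already met when the one before it is completed fails the run):
1. the plate is threaded over both dowels and snapped down flat on the bed, the bed not being lifted (z of plate_grip in the frame of seat below 0.0355 m and horizontal distance between plate_grip and seat below 0.005 m and angle between the x axis of plate_grip and the x axis of seat, either way round below 0.08 rad and angle between the z axis of plate_grip and the z axis of seat, either way round below 0.04 rad and angle between plate_grip's own z axis and vertical below 0.3 rad and value of joint bed below 0.0006 m), for 0.15 s.
2. the seated plate pulls the bed up with at least 10.8 N (bed above 1.35 mm) for 0.8 s and stays seated (z of plate_grip in the frame of seat below 0.0355 m and horizontal distance between plate_grip and seat below 0.005 m and angle between the x axis of plate_grip and the x axis of seat, either way round below 0.08 rad and angle between the z axis of plate_grip and the z axis of seat, either way round below 0.04 rad and angle between plate_grip's own z axis and vertical below 0.3 rad and value of joint bed above 0.00135 m), for 0.8 s.
At the end, for the whole second after the job is handed in: The plate sits on the bed: grip centre less than 35.5 mm above the bed's face (33 mm nominal) and within 5 mm sideways of the seat centre, long axis along the dowel line within 0.08 rad, square to the bed within 0.04 rad; let go and still, the bed back between -1.5 and +0.5 mm (z of plate_grip in the frame of seat below 0.0355 m and horizontal distance between plate_grip and seat below 0.005 m and angle between the x axis of plate_grip and the x axis of seat, either way round below 0.08 rad and angle between the z axis of plate_grip and the z axis of seat, either way round below 0.04 rad and angle between plate_grip's own z axis and vertical below 0.3 rad and value of joint bed between -0.0015 and 0.0005 m and linear speed of plate below 0.01 m/s); the robot touches nothing.
It fails at once if the bed is pulled up with more than 20 N (above 2.5 mm) (value of joint bed above 0.0025 m).
It fails at once if the meter is disturbed (moved over 20 mm) (distance of meter_mid from where it was at the start of the episode above 0.02 m).
It fails at once if the jar is disturbed (moved over 20 mm) (distance of jar_mid from where it was at the start of the episode above 0.02 m).
It fails at once if the screwdriver is disturbed (moved over 20 mm) (distance of driver_grip from where it was at the start of the episode above 0.02 m).
It also fails if it takes over 72 s, if anything falls off the work surface, if the arm or the gripper's body presses on something with over 40 N, if the wrist force passes 120 N, or if a joint passes its speed limit or range.

## Working session

There is one attempt and no reset: what is moved stays moved. The work goes in short steps, Python scripts to look and compute and a shell command to move; the robot and the scene stay as the last step left them, time stands still between calls to the robot, and variables do not carry over. Pictures are saved under pics/ and viewed, at most 12 in all, crops included, and the job is handed in when it is done.

```bash
ls; mkdir -p pics; python3 - <<'E'
from rig import r
import cv2,numpy as np
s=r.state();print({k:np.round(v,4).tolist() for k,v in s.items()})
for n in("scene","side","wrist"):
    c=r.camera(n);cv2.imwrite(f"pics/{n}0.png",c["pixels"][:,:,::-1])
    print(n,{k:np.round(v,4).tolist() for k,v in c.items() if k!="pixels"})
E
```

```text
pics
{'t': 0.0, 'q': [-1.2165, 0.5084, -0.2375, 1.5012, 0.1257, 1.1489, -0.1548], 'joint_vel': [0.0002, -0.0009, -0.0002, -0.0005, 0.0, 0.0001, 0.0013], 'effort': [-0.0002, -62.0609, -2.187, -24.966, 0.0126, 0.012, -0.0], 'ee_pos': [0.1539, 0.6053, 0.2304], 'orientation': [-0.0001, 0.1241, 0.9923, -0.0009], 'contact_force': [0.0548, 0.1408, 1.1167], 'ft_torque': [0.0309, 0.031, -0.0083], 'gripper_force': 0.0, 'opening': 0.0855}
scene {'fov_y': 50.1021, 'cx': 249.7834, 'cy': 192.523, 'extrinsics': [[0.2154, -0.8423, 0.494, 0.9397], [0.9764, 0.1792, -0.1203, -0.0711], [0.0128, 0.5083, 0.8611, 0.7209], [0.0, 0.0, 0.0, 1.0]]}
side {'fov_y': 49.618, 'cx': 256.9924, 'cy': 195.9429, 'extrinsics': [[0.9781, 0.1152, -0.1734, 0.4546], [-0.2077, 0.4783, -0.8533, -0.6871], [-0.0154, 0.8706, 0.4918, 0.4767], [0.0, 0.0, 0.0, 1.0]]}
wrist {'fov_y': 60.1, 'cx': 256.6634, 'cy': 184.4102, 'mount': [[-0.0006, 0.9499, 0.3127, 0.0803], [1.0, 0.001, -0.0012, -0.0005], [-0.0014, 0.3127, -0.9499, -0.1429], [0.0, 0.0, 0.0, 1.0]]}
```

View pics/scene0.png

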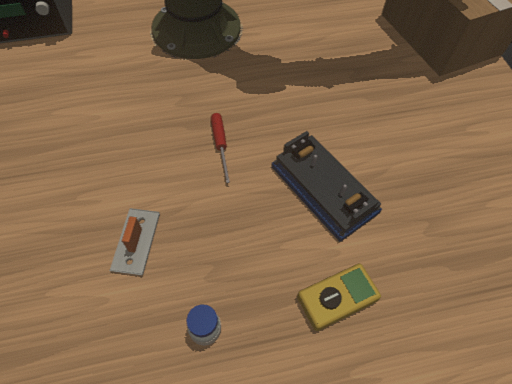

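View pics/side0.png

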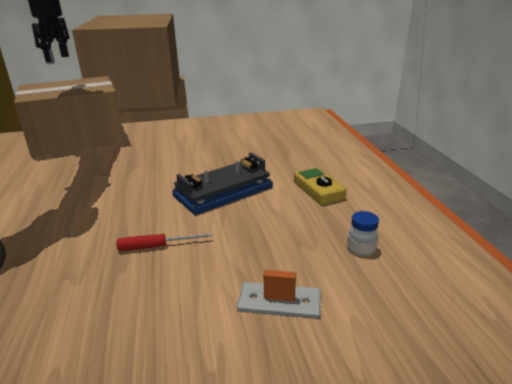

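The scene picture shows the plate at about (135,242) with its orange grip at (131,234), the dock at (327,185) with brass rollers at (306,152) and (353,200), the driver at (220,145), the jar at (203,325) and the meter at (338,297). The side picture has the plate at (280,299) and the dock at (222,184). The arm is clear of both views.

```bash
cat > h.py <<'E'
import numpy as np,cv2
from rig import r
from scipy.spatial.transform import Rotation as R
def pose(s):
    T=np.eye(4);q=s["orientation"];T[:3,:3]=R.from_quat([q[1],q[2],q[3],q[0]]).as_matrix();T[:3,3]=s["ee_pos"];return T
def shot(n,save=None):
    s=r.state();c=r.camera(n)
    c["T"]=np.array(c["extrinsics"]) if n!="wrist" else pose(s)@np.array(c["mount"])
    c["f"]=192/np.tan(np.radians(c["fov_y"]/2))
    if save:cv2.imwrite("pics/"+save,c["pixels"][:,:,::-1])
    return c
def ray(c,u,v):
    d=c["T"][:3,:3]@np.array([(u-c["cx"])/c["f"],-(v-c["cy"])/c["f"],-1]);return c["T"][:3,3],d/np.linalg.norm(d)
def onz(c,p,z):
    o,d=ray(c,*p);return o+d*(z-o[2])/d[2]
def proj(c,P):
    p=c["T"][:3,:3].T@(np.array(P)-c["T"][:3,3]);return np.array([c["cx"]+c["f"]*p[0]/-p[2],c["cy"]-c["f"]*p[1]/-p[2]])
def tri(a,pa,b,pb):
    o1,d1=ray(a,*pa);o2,d2=ray(b,*pb)
    t=np.linalg.lstsq(np.c_[d1,-d2],o2-o1,rcond=None)[0];x,y=o1+t[0]*d1,o2+t[1]*d2
    return (x+y)/2,np.linalg.norm(x-y)
def blobs(c,lo,hi,amin=20,roi=None):
    h=cv2.cvtColor(c["pixels"],cv2.COLOR_RGB2HSV);m=cv2.inRange(h,np.array(lo),np.array(hi))
    if roi:k=np.zeros_like(m);x0,y0,x1,y1=roi;k[y0:y1,x0:x1]=255;m&=k
    n,l,st,ce=cv2.connectedComponentsWithStats(m)
    out=[(st[i,4],ce[i],l==i,st[i,:4]) for i in range(1,n) if st[i,4]>=amin]
    return sorted(out,key=lambda b:-b[0])
E
python3 - <<'E'
from h import *
a=shot("scene");b=shot("side")
A=blobs(a,(3,170,60),(13,255,255),15,(100,200,170,290));B=blobs(b,(3,170,60),(13,255,255),15,(230,250,330,320))
for x in A,B:print([(k[0],k[1].round(1),k[3]) for k in x[:3]])
print("grip",tri(a,A[0][1],b,B[0][1]))
for c,roi in((a,(100,195,175,285)),(b,(225,270,335,325))):
    P=blobs(c,(80,0,110),(125,80,255),30,roi)
    P=P or blobs(c,(0,0,110),(180,60,255),30,roi)
    print([(k[0],k[1].round(1),k[3]) for k in P[:2]])
    rc=cv2.minAreaRect(np.argwhere(P[0][2])[:,::-1].astype(np.float32));bx=cv2.boxPoints(rc)
    ap=cv2.approxPolyDP(cv2.convexHull(np.argwhere(P[0][2])[:,::-1].astype(np.int32)),4,True)[:,0]
    print(ap.tolist(),[onz(c,p,.008).round(4).tolist() for p in ap])
for c,roi in((a,(265,130,390,245)),(b,(170,150,275,210))):
    print("brass",[(k[0],k[1].round(1),k[3]) for k in blobs(c,(10,90,60),(25,255,255),8,roi)[:5]])
big=[cv2.resize(c["pixels"][y0:y1,x0:x1],None,fx=4,fy=4,interpolation=cv2.INTER_CUBIC) for c,(x0,y0,x1,y1) in((a,(265,125,390,245)),(b,(170,145,280,215)))]
cv2.imwrite("pics/d1.png",big[0][:,:,::-1]);cv2.imwrite("pics/d2.png",big[1][:,:,::-1])
E
```

```text
[(np.int32(77), array([129.1, 226.3]), array([123, 217,  13,  24], dtype=int32))]
[(np.int32(836), array([279.1, 284.9]), array([264, 271,  32,  30], dtype=int32))]
grip (array([ 0.57948822, -0.20917495,  0.04227146]), np.float64(0.010514914906300467))
[(np.int32(1421), array([135.6, 243.8]), array([110, 208,  49,  67], dtype=int32))]
[[158, 212], [141, 274], [110, 270], [129, 209]] [[0.5366, -0.1565, 0.008], [0.6561, -0.1995, 0.008], [0.6368, -0.2533, 0.008], [0.5181, -0.2112, 0.008]]
[(np.int32(1555), array([279.2, 299.8]), array([236, 282,  85,  34], dtype=int32))]
[[320, 292], [317, 315], [236, 306], [243, 282]] [[0.6535, -0.2078, 0.008], [0.6322, -0.2545, 0.008], [0.5153, -0.2084, 0.008], [0.536, -0.1559, 0.008]]
brass [(np.int32(8482), array([328.2, 187.6]), array([265, 130, 125, 115], dtype=int32)), (np.int32(105), array([352.8, 198.8]), array([345, 193,  16,  13], dtype=int32)), (np.int32(104), array([305.7, 150.8]), array([298, 146,  16,  11], dtype=int32))]
brass [(np.int32(2996), array([221.5, 173.6]), array([170, 150, 105,  60], dtype=int32))]
```

View pics/d1.png

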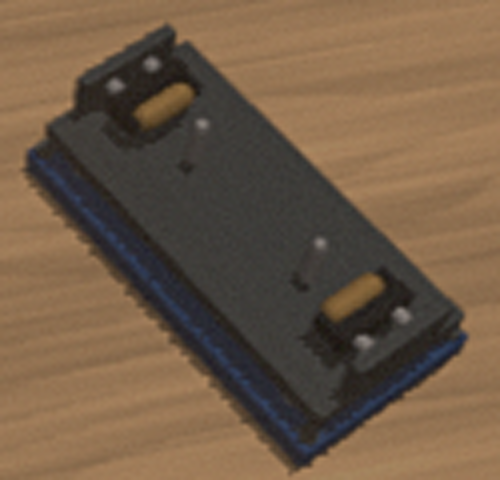

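View pics/d2.png

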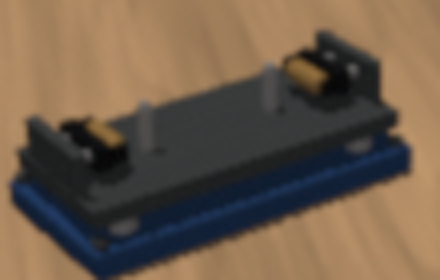

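In the scene crop, the dowel tips are at about (315.5,155.5) and (345,185.5) in full-picture pixels. In the side crop they are at about (206,170.5) and (237,161). The rollers are brass and nothing blocks the dock.

```bash
python3 - <<'E'
from h import *
a=shot("scene");b=shot("side")
D=[]
for p,q in(((315.5,155.2),(206.2,170.3)),((345,185.2),(237.2,160.8))):
    print(tri(a,p,b,q),onz(a,p,.07).round(4),onz(b,q,.07).round(4)); D.append((onz(a,p,.07)+onz(b,q,.07))/2)
d=D[1]-D[0];print("seat",(D[0]+D[1])/2,"len",np.linalg.norm(d),"ang",np.degrees(np.arctan2(d[1],d[0])))
m=[onz(a,p,.054) for p in((305.7,150.8),(352.8,198.8))];d=m[1]-m[0]
print("rollers",m,(m[0]+m[1])/2,np.linalg.norm(d),np.degrees(np.arctan2(d[1],d[0])))
print("grip top side",proj(a,[.5855,-.206,.033]),proj(b,[.5855,-.206,.033]))
print("driver",onz(a,(218,130),.01),onz(a,(227,184),.005),"jar",onz(a,(203,320),.07),"meter",onz(a,(338,295),.03))
E
```

```text
(array([0.5109484 , 0.16312293, 0.06912561]), np.float64(0.0019137985406276834)) [0.5105 0.1633 0.07  ] [0.5114 0.1598 0.07  ]
(array([0.58774991, 0.19721076, 0.0687139 ]), np.float64(0.0012874599945119092)) [0.5878 0.1971 0.07  ] [0.5877 0.1934 0.07  ]
seat [0.54933921 0.17840063 0.07      ] len 0.08384744823149845 ang 23.683100253376598
rollers [array([0.48540856, 0.15297929, 0.054     ]), array([0.61066438, 0.20810712, 0.054     ])] [0.54803647 0.18054321 0.054     ] 0.1368506358307169 23.755347442674775
grip top side [131.1869419 233.7830692] [279.26796052 285.90089171]
driver [ 0.36093369 -0.00586622  0.01      ] [ 0.49951348 -0.01235593  0.005     ] jar [ 0.77567205 -0.100765    0.07      ] meter [0.77307095 0.12897521 0.03      ]
```

```bash
python3 - <<'E'
from h import *
a=shot("scene");b=shot("side")
print(onz(a,(435,83),0),onz(a,(385,22),0),onz(b,(37,158),0),onz(b,(120,148),0),tri(a,(442,42),b,(20,94)))
E
python3 -m crank '[[[0,0,0.1,0,0,0],[0,0,0.15,0,0,0],[0.065,-0.123,0.05,0,0,0],[0.065,-0.123,0,0,0,0],[0.065,-0.123,0,0,0,0],[0.065,-0.123,0,0,0,0],[0.065,-0.123,0,0,0,0],[0.065,-0.123,0,0,0,0],[0.065,-0.123,0,0,0,0],[0.065,-0.123,0,0,0,0],[0.065,-0.123,0,0,0,0]]]' 1 60
```

```text
[0.31729702 0.53812948 0.        ] [0.07718069 0.50490009 0.        ] [0.06052588 0.5007462  0.        ] [ 2.86931829e-01  5.18756994e-01 -5.55111512e-17] (array([0.11157408, 0.60844803, 0.08231518]), np.float64(0.2186807143719843))
t: 1.55
ee_pos: [0.3299, 0.272, 0.3216]
orientation: [0.0, 0.124, 0.992, 0.0]
contact_force: [0.8, 0.1, 0.4]
opening: 0.0852
gripper_force: 0.0
```

```bash
python3 -m crank '[[[0.071,-0.133,-0.045,0,0,-0.015],[0.071,-0.133,-0.045,0,0,-0.015],[0.071,-0.133,-0.045,0,0,-0.015],[0.071,-0.133,-0.045,0,0,-0.015],[0.071,-0.133,-0.045,0,0,-0.015],[0.071,-0.133,-0.045,0,0,-0.015],[0.071,-0.133,-0.045,0,0,-0.015],[0.071,-0.133,-0.045,0,0,-0.015],[0.071,-0.133,-0.045,0,0,-0.015],[0.071,-0.133,-0.045,0,0,-0.015],[0.071,-0.133,-0.045,0,0,-0.015],[0.071,-0.133,-0.045,0,0,-0.015]]]'
python3 -m crank '[[[0,0,0,0,0,0],[0,0,0,0,0,0]]]'
python3 - <<'E'
from h import *
c=shot("wrist","w1.png")
print(r.state()["ee_pos"])
E
```

```text
t: 2.75
ee_pos: [0.5858, -0.2068, 0.1587]
orientation: [0.0, 0.171, 0.985, 0.0]
contact_force: [1.2, 0.7, 0.6]
opening: 0.0857
gripper_force: 0.0
t: 2.95
ee_pos: [0.5847, -0.2062, 0.1583]
orientation: [-0.001, 0.172, 0.985, 0.0]
contact_force: [0.3, 1.6, -0.2]
opening: 0.0853
gripper_force: 0.0
[ 0.58486619 -0.20476545  0.15890675]
```

View pics/w1.png

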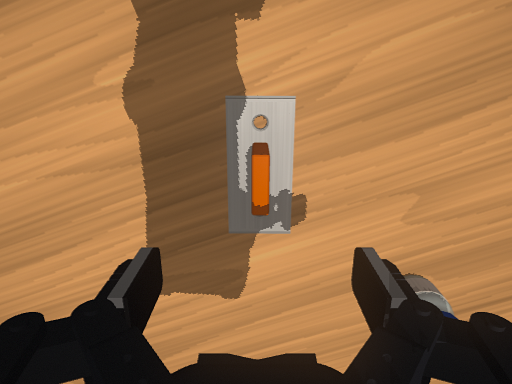

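The wrist picture shows the plate upright at (260,165), the orange grip's top face centred at about (261,180) between the fingers, one hole at (260,122), and the jar well to the side at (430,295).

```bash
python3 - <<'E'
from h import *
c=shot("wrist")
for z,ps in((.008,((227,97),(296,97),(230,232),(291,232))),(.008,((260.3,121.5),)),(.058,((252,155),(270,155),(252,207),(269,207)))):
    P=np.array([onz(c,p,z) for p in ps]);print(z,P.round(4).tolist(),P.mean(0).round(4))
P=blobs(c,(5,200,150),(20,255,255),100,(240,135,285,225))[0]
rc=cv2.minAreaRect(np.argwhere(P[2])[:,::-1].astype(np.float32));bx=cv2.boxPoints(rc);print(rc)
B=np.array([onz(c,p,.058) for p in bx]);print(B.round(4).tolist(),B.mean(0))
E
```

```text
0.008 [[0.5173, -0.2076, 0.008], [0.5372, -0.1519, 0.008], [0.6374, -0.2513, 0.008], [0.6576, -0.1952, 0.008]] [ 0.5874 -0.2015  0.008 ]
0.008 [[0.5465, -0.1877, 0.008]] [ 0.5465 -0.1877  0.008 ]
0.058 [[0.5616, -0.2003, 0.058], [0.5662, -0.1876, 0.058], [0.6011, -0.2147, 0.058], [0.6057, -0.202, 0.058]] [ 0.5836 -0.2011  0.058 ]
((257.9999694824219, 179.99998474121094), (49.99999237060547, 15.999998092651367), 90.0)
[[0.5611, -0.2017, 0.058], [0.5651, -0.1904, 0.058], [0.6033, -0.2037, 0.058], [0.599, -0.2156, 0.058]] [ 0.58211914 -0.20283661  0.058     ]
```

```bash
python3 -m crank '[[[0.002,0.004,-0.1,0,0,0],[0,0,-0.12,0,0,0],[0,0,-0.12,0,0,0],[0,0,-0.08,0,0,0],[0,0,-0.05,0,0,0],[0,0,0,0,0,0]]]'
python3 -m crank '[[[0,0,0,0,0,0],[0,0,0,0,0,0],[0,0,0,0,0,0],[0,0,0,0,0,0],[0,0,0,0,0,0],[0,0,0,0,0,0],[0,0,0,0,0,0],[0,0,0,0,0,0]]]' 0 80
```

```text
t: 3.65
ee_pos: [0.5849, -0.2024, 0.0172]
orientation: [-0.001, 0.17, 0.985, 0.0]
contact_force: [0.5, 1.0, -0.2]
opening: 0.0853
gripper_force: 0.0
t: 4.45
ee_pos: [0.5859, -0.2043, 0.019]
orientation: [0.001, 0.171, 0.985, -0.0]
contact_force: [-1.1, -0.0, 5.5]
opening: 0.0129
gripper_force: 78.8
```

```bash
python3 -m crank '[[[0,0,0.05,0,0,0],[0,0,0.1,0,0,0],[0,0,0.13,0,0,0],[0,0,0.13,0,0,0],[0,0,0.09,0,0,0],[0,0,0,0,0,0],[0,0,0,0,0,0]]]'
python3 -m crank '[[[-0.005,0.06,0,0,0,0.07],[-0.01,0.11,0,0,0,0.12],[-0.011,0.123,0,0,0,0.14],[-0.011,0.123,0,0,0,0.14],[-0.011,0.123,0,0,0,0.14],[-0.011,0.123,0,0,0,0.14],[-0.011,0.123,0,0,0,0.14],[-0.011,0.123,0,0,0,0.14],[-0.011,0.123,0,0,0,0.14],[-0.011,0.123,0,0,0,0.14],[-0.011,0.083,0,0,0,0.09],[-0.008,0.05,0,0,0,0.05]]]'
python3 -m crank '[[[0,0,0,0,0,0],[0,0,0,0,0,0],[0,0,0,0,0,0]]]'
python3 - <<'E'
from h import *
for n in("scene","side","wrist"):c=shot(n,f"{n}2.png")
p=[cv2.imread(f"pics/{n}2.png") for n in("scene","side","wrist")]
o=np.hstack([cv2.resize(p[0][80:280,230:430],(400,400)),cv2.resize(p[1][60:220,140:300],(400,400))])
cv2.imwrite("pics/m2.png",o)
s=r.state();print(s["ee_pos"],s["orientation"],s["q"],s["contact_force"])
E
```

```text
t: 5.15
ee_pos: [0.5852, -0.2037, 0.1677]
orientation: [-0.0, 0.171, 0.985, 0.0]
contact_force: [-0.5, 0.8, -3.0]
opening: 0.0129
gripper_force: 78.1
t: 6.35
ee_pos: [0.5467, 0.1857, 0.1663]
orientation: [-0.002, -0.21, 0.978, 0.001]
contact_force: [1.2, 0.5, -3.3]
opening: 0.0134
gripper_force: 78.2
t: 6.65
ee_pos: [0.5492, 0.1801, 0.1678]
orientation: [-0.0, -0.205, 0.979, -0.001]
contact_force: [0.2, 0.0, -2.6]
opening: 0.0134
gripper_force: 78.2
[0.54930502 0.1806979  0.16826109] [-3.95753278e-05 -2.05463360e-01  9.78664758e-01 -3.12660093e-04] [-0.33328891  0.48723735 -0.04156622  1.71969185  0.02492683  0.93534895
  1.5998474 ] [ 0.3663866  -1.12874834 -3.26753884]
```

View pics/m2.png

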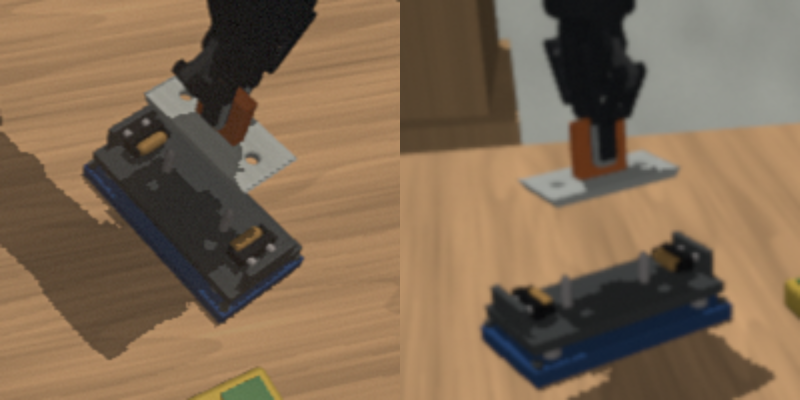

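View pics/wrist2.png

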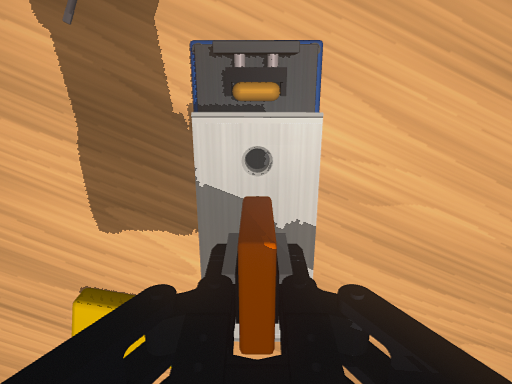

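The side and scene crops show the plate held level above the dock. In the wrist picture the plate's far edge is at row 117, the far hole at (257.5,160) and the far roller at (256,91), all near the same column. I'll measure the alignment numerically.

```bash
cat > align.py <<'E'
from h import *
import sys
dz=float(sys.argv[1]) if len(sys.argv)>1 else -.010   # plate top relative to TCP
def run(hole,top,roi_r):
    s=r.state();T=pose(s);x=-T[:2,0];yaw=np.degrees(np.arctan2(x[1],x[0]))
    c=shot("wrist");print("tcp",s["ee_pos"].round(4) if hasattr(s["ee_pos"],"round") else s["ee_pos"],"axis yaw",yaw)
    zt=s["ee_pos"][2]+dz
    g=cv2.cvtColor(c["pixels"],cv2.COLOR_RGB2GRAY)
    u,v=hole;w=g[v-25:v+25,u-25:u+25]
    _,m=cv2.threshold(w,0,255,cv2.THRESH_BINARY_INV|cv2.THRESH_OTSU)
    n,l,st,ce=cv2.connectedComponentsWithStats(m);i=l[25,25]
    h=onz(c,(ce[i][0]+u-25,ce[i][1]+v-25),zt);print("hole px",ce[i]+[u-25,v-25],st[i],h.round(4))
    b=blobs(c,(10,150,80),(25,255,255),50,roi_r)[0];rm=onz(c,b[1],.058);print("roller px",b[1],b[3],rm.round(4))
    for col in(u-35,u+35):
        k=np.argmax(np.abs(np.diff(g[top-12:top+12,col-3:col+4].astype(float).mean(1))))+top-12+.5;print("edge",col,k,onz(c,(col,k),zt).round(4))
    return h,rm
E
python3 - <<'E'
from align import *
h,rm=run((257,160),117,(225,75,290,105))
c=shot("wrist")
E
```

```text
tcp [0.5493 0.1807 0.1683] axis yaw 23.71324777004306
hole px [257.18562874 159.99600798] [ 13  13  28  27 501] [0.5105 0.1637 0.1583]
roller px [255.40435835  90.89346247] [232  82  48  19] [0.4862 0.1518 0.058 ]
edge 222 111.5 [0.4963 0.14   0.1583]
edge 292 117.5 [0.486  0.1702 0.1583]
```

```bash
python3 -m crank '[[[0,-0.002,-0.06,0,0,0],[0,0,-0.08,0,0,0],[0,0,-0.07,0,0,0],[0,0,-0.03,0,0,0],[0,0,0,0,0,0],[0,0,0,0,0,0],[0,0,0,0,0,0]]]'
python3 - <<'E'
from h import *
s=r.state();print(s["ee_pos"],s["orientation"])
w=shot("wrist","wrist3.png");a=shot("scene");b=shot("side")
cr=[w["pixels"][60:210,180:330],b["pixels"][110:210,165:265]]
cr=[cv2.resize(i,(400,400),interpolation=cv2.INTER_CUBIC) for i in cr]
cv2.imwrite("pics/m3.png",np.hstack(cr)[:,:,::-1])
E
```

```text
t: 7.6
ee_pos: [0.5498, 0.1818, 0.0974]
orientation: [0.001, -0.207, 0.978, 0.0]
contact_force: [0.7, -0.2, -3.8]
opening: 0.0137
gripper_force: 78.2
[0.54982475 0.18175931 0.097434  ] [ 1.01678084e-03 -2.06524671e-01  9.78440857e-01  1.21094695e-04]
```

View pics/m3.png

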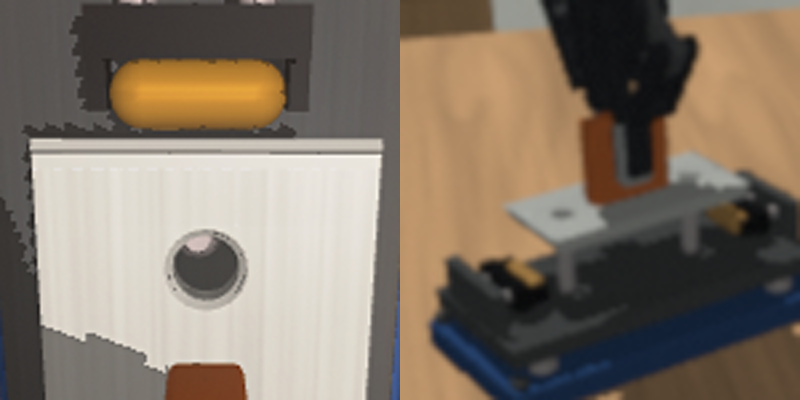

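The wrist crop shows the far dowel's bright tip in the upper part of the hole, at about (255.7,150). The hole is centred at (257.3,160.5). The side crop shows both dowels just below the plate.

```bash
python3 - <<'E'
from h import *
s=r.state();T=pose(s);c=shot("wrist");z=s["ee_pos"][2]
g=cv2.cvtColor(c["pixels"],cv2.COLOR_RGB2GRAY)
print(g[142:182:2,238:278:2])
Rz=np.array([[np.cos(.4136),np.sin(.4136)],[-np.sin(.4136),np.cos(.4136)]])
h=onz(c,(257.2,160.5),z-.010);
for q in((255.7,150),(255.7,147)):
    t=onz(c,q,.07);print(q,h.round(4),t.round(4),"along,across hole->dowel",Rz@(t-h)[:2])
b=blobs(c,(10,150,80),(25,255,255),50,(200,70,310,112))[0];print("roller",b[1],b[3])
rm=onz(c,b[1],.060);print(rm, "hole-roller should be 26.5 when aligned:",Rz@(h-rm)[:2])
for row in (125,135,150):
    L=g[row-1:row+2].mean(0);d=np.diff(L);l=185+np.argmax(d[185:215]);rr=300+np.argmin(d[300:330]);print(row,l,rr,onz(c,((l+rr)/2,row),z-.01).round(4))
E
```

```text
[[219 214 219 221 221 219 217 221 220 219 221 221 221 220 219 222 220 218
  219 220]
 [219 213 219 222 221 219 218 222 221 220 222 222 222 221 220 222 219 218
  220 220]
 [219 215 218 222 222 220 219 211 190 109 165 169 222 223 221 223 220 219
  220 221]
 [219 214 218 222 223 197 161 160 170 181 155 135 155 148 215 224 220 219
  221 219]
 [220 214 217 223 177 171 179 198 196 194 170 121  76 126 104 181 221 219
  220 220]
 [218 213 219 193 179 123 192 196 195 192 148  90  73  68 100 154 212 219
  219 219]
 [218 213 220 179 126  86  97 193 193 158 109  83  70  70  68 144 148 215
  219 219]
 [217 213 191 184  67  67  78  89  94  91  77  69  69  70  71  62 117 211
  219 218]
 [217 213 181 185  65  68  69  68  68  68  68  69  70  69  70  65 153 179
  219 218]
 [217 214 182 168  67  68  69  69  68  68  69  69  70  69  71  71 155 162
  219 218]
 [216 214 183 189  91  67  69  69  68  68  68  68  70  69  69  88 159 166
  218 217]
 [216 213 187 189 115  73  68  68  68  68  68  69  69  68  81  92 160 193
  217 217]
 [216 212 203 187 161 110  76  66  68  69  68  69  68  82  94 160 119 212
  216 
[... 378 characters left out ...]
 211 198 200 218 219 217 211 215 213 211
  212 212]
 [212 210 210 216 215 212 212 215 214 212 214 216 217 216 209 215 213 209
  210 211]
 [212 209 210 215 215 212 212 214 213 210 214 216 215 215 209 214 211 209
  211 210]]
(255.7, 150) [0.511  0.1647 0.0871] [0.5101 0.1635 0.07  ] along,across hole->dowel [-0.0012888  -0.00073995]
(255.7, 147) [0.511  0.1647 0.0871] [0.5086 0.1629 0.07  ] along,across hole->dowel [-0.00287756 -0.00074154]
roller [253.64157014  95.28056628] [221  83  66  26]
[0.48579766 0.15164806 0.06      ] hole-roller should be 26.5 when aligned: [0.02830872 0.00186278]
125 191 322 [0.4958 0.1577 0.0871]
135 192 321 [0.5    0.1595 0.0871]
150 193 320 [0.5065 0.1624 0.0871]
```

```bash
python3 -m crank '[[[-0.004,-0.006,0,0,0,0],[0,0,-0.015,0,0,0],[0,0,0,0,0,0],[0,0,0,0,0,0],[0,0,0,0,0,0]]]'
python3 - <<'E'
from h import *
s=r.state();c=shot("wrist","wrist4.png");b=shot("side");z=s["ee_pos"][2];print(s["ee_pos"],s["contact_force"])
Rz=np.array([[np.cos(.4136),np.sin(.4136)],[-np.sin(.4136),np.cos(.4136)]])
h=onz(c,(257.2,160.5),z-.010)
q=blobs(c,(10,150,80),(25,255,255),50,(200,60,310,112))[0];rm=onz(c,q[1],.060);print(rm,Rz@(h-rm)[:2])
cr=[c["pixels"][60:210,180:330],b["pixels"][110:210,165:265]]
cr=[cv2.resize(i,(400,400),interpolation=cv2.INTER_CUBIC) for i in cr]
cv2.imwrite("pics/m4.png",np.hstack(cr)[:,:,::-1])
E
```

```text
t: 8.3
ee_pos: [0.5478, 0.1798, 0.0917]
orientation: [-0.0, -0.207, 0.978, -0.0]
contact_force: [-0.3, -0.5, -3.5]
opening: 0.0128
gripper_force: 78.2
[0.54782973 0.17976743 0.09170615] [-0.3493959  -0.53570111 -3.4688506 ]
[0.48502172 0.15125092 0.06      ] [0.02689388 0.00078964]
```

View pics/m4.png

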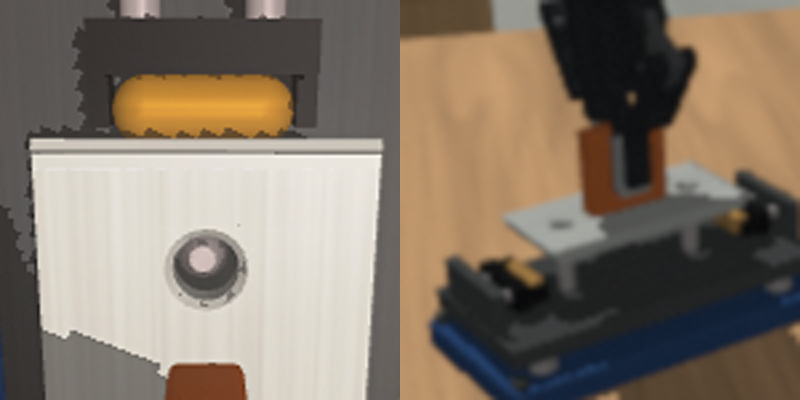

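The tip now shows whole inside the hole at crop (202,259), which is pixel (255.8,157.1). The side view shows the plate just above the dowels.

```bash
cat > tip.py <<'E'
from h import *
s=r.state();c=shot("wrist");z=s["ee_pos"][2];g=cv2.cvtColor(c["pixels"],cv2.COLOR_RGB2GRAY)
a=.4136;Rz=np.array([[np.cos(a),np.sin(a)],[-np.sin(a),np.cos(a)]])
# white tip inside hole
k=np.zeros_like(g);cv2.circle(k,(257,160),10,255,-1);m=((g>165)&(k>0)).astype(np.uint8)
n,l,st,ce=cv2.connectedComponentsWithStats(m);print([(st[i].tolist(),ce[i].round(1)) for i in range(1,n) if st[i,4]>5])
i=1+np.argmax(st[1:,4]);q=ce[i]
w=(g>205).astype(np.uint8)[135:190,230:285];_,l2,st2,ce2=cv2.connectedComponentsWithStats(1-w);j=l2[25,27];print("hole",ce2[j]+[230,135],st2[j])
h=onz(c,ce2[j]+[230,135],z-.010)
for zt in(.069,.071):
    t=onz(c,q,zt);print(zt,"along/across mm",1e3*(Rz@(t-h)[:2]),"dx dy rows",(t-h)[:2]/.3)
print(s["ee_pos"],s["contact_force"])
E
python3 tip.py
```

```text
[([251, 152, 10, 10, 71], array([255.5, 156.6]))]
hole [256.84073107 160.64882507] [ 11  11  32  31 766]
0.069 along/across mm [ 1.10110448 -0.6432378 ] dx dy rows [ 0.00422261 -0.00048819]
0.071 along/across mm [ 0.62147991 -0.63970856] dx dy rows [ 0.00275394 -0.00111997]
[0.54785582 0.17981901 0.09177558] [-0.44972109  0.02097875 -2.85364374]
```

```bash
python3 -m crank '[[[0.003,-0.001,0,0,0,0],[0,0,-0.015,0,0,0],[0,0,-0.015,0,0,0],[0,0,0,0,0,0],[0,0,0,0,0,0]]]'; python3 tip.py
```

```text
t: 8.95
ee_pos: [0.5485, 0.1794, 0.0824]
orientation: [-0.0, -0.207, 0.978, -0.0]
contact_force: [0.4, -0.7, -3.4]
opening: 0.0133
gripper_force: 78.2
[([252, 156, 11, 10, 79], array([256.8, 160.3]))]
hole [256.8869908  160.66622865] [ 11  11  32  31 761]
0.069 along/across mm [ 0.69485348 -0.03529734] dx dy rows [0.00216817 0.00082315]
0.071 along/across mm [ 0.19319458 -0.03964769] dx dy rows [0.0006428  0.00013781]
[0.54851884 0.17938367 0.08244967] [ 0.41906455 -0.69461015 -3.41163996]
```

```bash
python3 -m crank '[[[0.001,0,-0.015,0,0,0],[0,0,-0.015,0,0,0],[0,0,-0.01,0,0,0],[0,0,0,0,0,0],[0,0,0,0,0,0]]]'; python3 -m crank '[[[0,0,-0.01,0,0,0],[0,0,-0.01,0,0,0],[0,0,-0.01,0,0,0],[0,0,0,0,0,0],[0,0,0,0,0,0]]]'
```

```text
t: 9.5
ee_pos: [0.5491, 0.1794, 0.0711]
orientation: [0.0, -0.207, 0.978, -0.0]
contact_force: [-2.7, -0.8, 4.0]
opening: 0.0134
gripper_force: 79.4
t: 10.0
ee_pos: [0.5485, 0.1792, 0.0605]
orientation: [-0.001, -0.207, 0.978, -0.0]
contact_force: [1.4, -0.1, -13.7]
opening: 0.0132
gripper_force: 78.4
```

```bash
python3 -m crank '[[[0,0,-0.005,0,0,0],[0,0,-0.004,0,0,0],[0,0,0,0,0,0],[0,0,0,0,0,0],[0,0,0,0,0,0]]]'; python3 -c "
from h import *
for i in range(4):
    r.camera('side');s=r.state();print(s['ee_pos'],s['contact_force'])"
```

```text
t: 10.5
ee_pos: [0.5488, 0.1794, 0.0593]
orientation: [-0.0, -0.207, 0.978, -0.0]
contact_force: [-1.5, -0.7, -4.1]
opening: 0.013
gripper_force: 79.6
[0.5487869  0.17928222 0.05921877] [-2.06606037 -1.06822839 -4.06331204]
[0.54880126 0.17931785 0.05921159] [-2.5928693  -1.27406439 -5.11484821]
[0.54880829 0.179302   0.05917729] [-1.92237838 -0.84973451 -3.87511899]
[0.54879238 0.17933664 0.0591433 ] [-2.31375409 -2.09821034 -3.56821819]
```

```bash
python3 -m crank '[[[0,0,-0.005,0,0,0],[0,0,-0.005,0,0,0],[0,0,-0.005,0,0,0],[0,0,0,0,0,0],[0,0,0,0,0,0],[0,0,0,0,0,0]]]'; python3 -c "
from h import *
w=shot('wrist');b=shot('side')
cr=[cv2.resize(i,(400,400),interpolation=cv2.INTER_CUBIC) for i in (w['pixels'][40:210,170:340],b['pixels'][120:220,165:265])]
cv2.imwrite('pics/m5.png',np.hstack(cr)[:,:,::-1])"
```

```text
t: 11.3
ee_pos: [0.5488, 0.1793, 0.0565]
orientation: [0.0, -0.206, 0.978, -0.0]
contact_force: [-7.9, -3.3, 16.6]
opening: 0.0131
gripper_force: 82.7
```

View pics/m5.png

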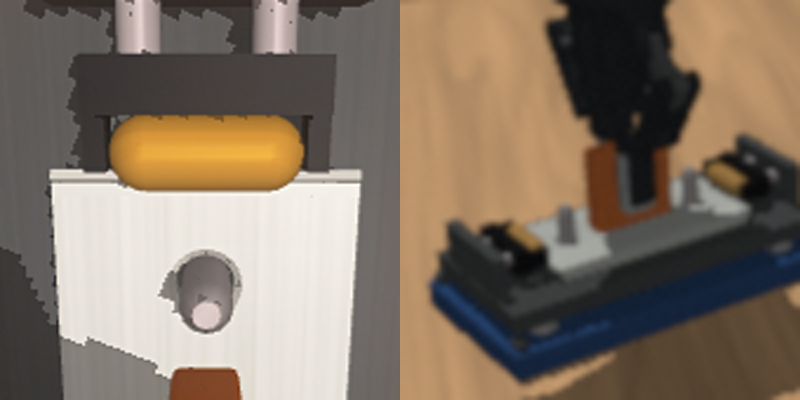

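The plate is down on the bed with the roller lapping over its end, and the dowel stands through the hole. The side view agrees. Next I start the pull from here in small steps.

```bash
python3 -m crank '[[[-0.0015,-0.0007,0.005,0,0,0],[0,0,0.005,0,0,0],[0,0,0.005,0,0,0],[0,0,0,0,0,0],[0,0,0,0,0,0],[0,0,0,0,0,0]]]'; python3 -m crank '[[[0,0,0.002,0,0,0],[0,0,0.002,0,0,0],[0,0,0.001,0,0,0],[0,0,0,0,0,0],[0,0,0,0,0,0],[0,0,0,0,0,0]]]'
```

```text
t: 12.0
ee_pos: [0.5488, 0.1793, 0.0589]
orientation: [0.0, -0.207, 0.978, 0.0]
contact_force: [-1.7, -0.8, -2.2]
opening: 0.0128
gripper_force: 79.6
t: 12.6
ee_pos: [0.5486, 0.1793, 0.0603]
orientation: [-0.0, -0.207, 0.978, -0.0]
contact_force: [1.2, 0.8, -12.6]
opening: 0.013
gripper_force: 78.7
```

```bash
python3 -m crank '[[[0,0,0.001,0,0,0],[0,0,0.001,0,0,0],[0,0,0,0,0,0],[0,0,0,0,0,0],[0,0,0,0,0,0]]]'; python3 -c "
from h import *
for i in range(6):
    r.camera('side');s=r.state();print(s['ee_pos'],s['contact_force'])"
```

```text
t: 13.1
ee_pos: [0.5485, 0.1792, 0.061]
orientation: [-0.0, -0.207, 0.978, -0.0]
contact_force: [1.8, 0.8, -16.5]
opening: 0.0127
gripper_force: 78.1
[0.54844051 0.1791997  0.06097053] [  1.92015025   0.5055838  -16.75439779]
[0.5484531  0.17920279 0.06099865] [  2.24036515   0.31092544 -16.32284371]
[0.5484632  0.17918866 0.06102199] [  1.70865039   0.75112491 -16.42373208]
[0.54846221 0.17922691 0.06105722] [  2.32422558   0.06236748 -17.42649514]
[0.54847059 0.17917757 0.06104883] [  2.28172615   1.16155406 -17.47049657]
[0.54847754 0.17922438 0.061086  ] [  2.90473302   0.23458242 -17.21706283]
```

```bash
python3 -m crank '[[[0,0,0.0006,0,0,0],[0,0,0,0,0,0],[0,0,0,0,0,0],[0,0,0,0,0,0],[0,0,0,0,0,0]]]';  python3 -m crank '[[[0,0,0,0,0,0],[0,0,0,0,0,0],[0,0,0,0,0,0],[0,0,0,0,0,0],[0,0,0,0,0,0],[0,0,0,0,0,0]]]'
```

```text
t: 13.9
ee_pos: [0.5485, 0.1792, 0.0613]
orientation: [-0.0, -0.207, 0.978, -0.0]
contact_force: [1.6, 0.6, -18.4]
opening: 0.0127
gripper_force: 77.9
t: 14.5
ee_pos: [0.5485, 0.1792, 0.0613]
orientation: [-0.0, -0.207, 0.978, -0.0]
contact_force: [2.0, -0.4, -18.3]
opening: 0.013
gripper_force: 77.9
```

```bash
python3 -m crank '[[[0,0,0,0,0,0],[0,0,-0.002,0,0,0],[0,0,-0.003,0,0,0],[0,0,-0.003,0,0,0],[0,0,-0.003,0,0,0],[0,0,0,0,0,0],[0,0,0,0,0,0],[0,0,0,0,0,0]]]'
```

```text
t: 15.3
ee_pos: [0.5488, 0.1793, 0.0587]
orientation: [0.0, -0.207, 0.978, 0.0]
contact_force: [-2.6, -0.1, -0.7]
opening: 0.0132
gripper_force: 80.2
```

```bash
python3 -m crank '[[[0,0,0,0,0,0],[0,0,0,0,0,0],[0,0,0,0,0,0],[0,0,0,0,0,0],[0,0,0,0,0,0],[0,0,0,0,0,0]]]' 0.7; python3 -m crank '[[[0,0,0.03,0,0,0],[0,0,0.1,0,0,0],[0,0,0.15,0,0,0],[0,0,0.1,0,0,0],[0,0,0,0,0,0],[0,0,0,0,0,0],[0,0,0,0,0,0]]]'
python3 -c "
from h import *
w=shot('wrist');b=shot('side')
cr=[cv2.resize(w['pixels'],(512,384)),cv2.resize(b['pixels'][130:210,170:250],(288,384))]
cv2.imwrite('pics/m6.png',np.hstack([cr[0],cv2.resize(b['pixels'][125:215,165:285],(288,384))])[:,:,::-1])"
```

```text
t: 15.9
ee_pos: [0.5487, 0.1793, 0.0581]
orientation: [0.0, -0.207, 0.978, -0.0]
contact_force: [0.1, -0.2, 0.1]
opening: 0.0598
gripper_force: 0.0
t: 16.6
ee_pos: [0.5479, 0.179, 0.1714]
orientation: [-0.001, -0.207, 0.978, -0.0]
contact_force: [0.0, -0.4, 0.5]
opening: 0.0598
gripper_force: 0.0
```

View pics/m6.png

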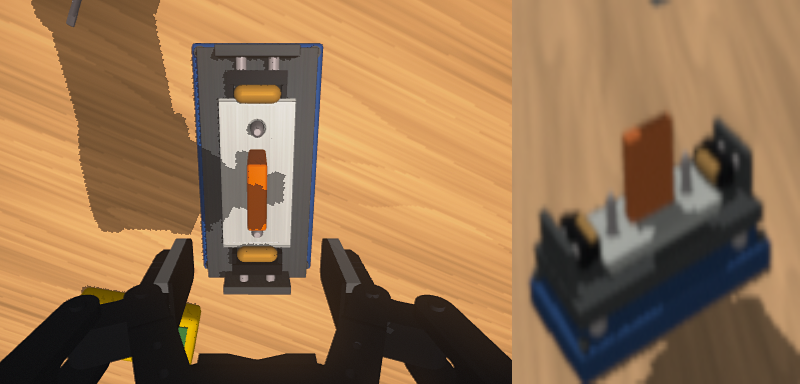

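Plate sits flat, with both rollers (at (257,93) and (257,254)) over its ends and both dowels through; the gripper is clear.

```bash
python3 -c "
from rig import r
print(r.job_done())"
```

```text
the job is handed in; nothing more can be done
None
```

The plate is snapped onto the dock; it held a pull of about 15 N (from the wrist force) for over a second, then was released still seated, and the job is handed in (no verdict was returned).

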